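# Cure the repaired parts in the lamp box

### The arm

A 6-joint arm with a two-finger parallel gripper is mounted at the origin on the work surface. World frame = base frame: x ahead of the robot, y to its left, z up, the work surface at z = 0. Lengths are in mm, angles in degrees, forces in N, time in s.
With the tool pointing down it reaches from about 350 to 850 mm from the base axis. Payload 8.1 kg.
Tool frame: the origin (TCP) lies midway between the tips of the shut fingers; the grasp point (between the pads) lies 19 mm behind it; z points along the fingers, y is the line along which they close (so a half turn about z gives the same grasp; the last joint's range is limited). The gripper opens to 85 mm and grips with 20 to 120 N. Pads are 22 mm wide; open, the fingers measure 114 mm over their backs; the gripper's body (76 mm by 85 mm) begins 54 mm behind the grasp point. The pads swing forward as they close: fully open they stand 13 mm farther back than shut.
Start: joints at [-74.221, 7.471, 85.268, -0, 87.261, -4.893], TCP at [211.834, -561.366, 204.092] pointing down, gripper open.
Joint ranges: [-169.43, 169.43], [-51.17, 129.36], [1.28, 143.12], [-76.62, 256.62], [0, 156.53], [-152.29, 152.29]. Speed limits (degrees/s): [136.94, 136.94, 159.86, 180, 180, 180].

### API

Orientations are given as [roll, pitch, yaw] about the fixed x, y, z axes, in that order (R = Rz(yaw) Ry(pitch) Rx(roll)).
In Python, from bench import sense, snapshot, order, finder gives the robot as it stands.
- The arm moves only by the tool send_rows, never from a script. Its argument "steps" is a list of rows, each a list of 2 entries, a list of its own where there are three numbers: the shift along the world's x, y, z in units of 30 mm (1.0 is 30 mm), then the turn, a rotation vector about the world's x, y, z in rad. In form: [[[dx, dy, dz], [wx, wy, wz]], ...]. A call has 1 to 10 rows; each row is the pose to reach, as a shift and turn from the pose commanded when the call began; what a row does not reach only later rows make up. A row lasts 1/8 s, in which the tool goes at most 62.5 mm and 10.7 degrees, less where a joint would pass 70% of its speed; a pose out of reach is approached as far as the arm can. A call with a gripper value outside its range is refused whole. "fingers" is the closure, from 0 (fully open) to 1 (shut), set as the call begins (left out, the last holds). The fingers move at their own pace and stop on an object; "squeeze" is the grip in N (left out, the last holds). Time passes only in rows, so rows that repeat a pose let the fingers close. It gives the time, the measured TCP pose, the force, the opening and the grip force at its end, in the units of the state.
- sense(): the state, without advancing time (a new reading comes with each control period).
- snapshot(name): name is "scene" or "top" or "wrist"; returns a dict with "img" (400x640x3 uint8, red, green, blue), "K" (3x3 intrinsics, pixels), "k1" (the pictures are not rectified: a ray, as slopes to the right and down, at radius r is drawn at 1 + k1 r^2 times it, then the intrinsics apply), "pose" (4x4, takes a point from camera to world coordinates). Camera axes: x right, y up, looking along -z (the intrinsics and any distortion apply to the point x, -y, -z); pixel columns grow to the right and rows downward; lengths in mm; the calibration is good to about 2 mm. A picture is of the moment at which its call begins. There is no depth.
- order.hand_in(): hands the job in; it is judged then, once.
Trained networks look in the newest picture that a camera, given by its name, has taken for a name from the list of things; names that differ only in an ending like _2 or _b are one class to them, and where a whole thing is asked for, a point or a joint stands for the part that bears it (a point fixed in the world has none). Each returns a list of dicts, best first, with "confidence" (0 to 1); they miss things now and then, are a little off and sometimes report something else, mostly with a low value. They report only what shows in the picture. A call takes as long as a camera call. They do not tell look-alikes from the thing itself.
- finder.find_in(label, camera): "box" ([left, top, width, height] as shares, 0 to 1, of the picture: columns of its width, rows of its height, round what is visible of it).
- finder.trace(label, camera): "mask" (400x640 bool, what is visible of it) and "box" ([left, top, width, height] as shares, 0 to 1, of the picture: columns of its width, rows of its height, round what is visible of it).
- finder.pinpoint(label, camera): "at" ([column, row] as shares, 0 to 1, of the picture: columns of its width, rows of its height: a listed point, or the origin of a listed thing).
The state is a dict: "time": time; "joint_pos": joint angles; "qd": joint speeds; "joint_efforts": joint torques, N m; "tool_pos": TCP position; "tcp_rot": TCP orientation; "ft_force": force on the tool from outside, world axes, zero at the start; "wrist_torque": the same for the moment, N m; "finger_gap": finger opening in mm; "grip_force": force on a finger pad.
Only numpy, scipy, OpenCV 4.12 (cv2) and the standard library are available. Lean on these libraries where they do the work, as an engineer would, in place of code of your own. Each camera call takes 0.05 s, during which the arm holds its last target. There are 200 camera calls.

### The job

First throw the selector lever into the notch with the white mark (off) while the hood is still shut, then swing the amber hood up gently onto its open stop and let it rest there. Stand every taped part from the turquoise mat upright on the floor of the white tray, lower the hood gently until it is fully shut without letting it slam, and only then throw the lever fully into the notch with the green mark. Do not shift any of the other things on the table.

Things in the scene. Friction and masses are not known exactly. Their poses are not given: they have to be found in the camera images.
- box: Curing box base: a fixed white shallow tray, 180 mm (its x) by 300 mm (its y) outside, walls 5 mm thick and 40 mm high, inner floor 8 mm above the table (inside 170 x 290 mm). Origin: centre of its underside; +x points to the hinge side (away from the robot), yaw small. The hood covers it at the start.
- hood_hinge (a point): Point on the hood's hinge axis, mid-length: on the tray's far top edge, 90 mm from the tray centre along +x, 40 mm above the table. The axis runs along the box's y.
- hood (a joint): Angle of the amber hood (about 0.4 kg, 70 mm high, grey lamp module on top, top at 132 mm when shut). 0 = shut on the tray; 1.5 = open against its stop, standing just behind the hinge line. No damper: let go below about 0.9 rad it falls shut, above about 1 rad it falls open onto the stop, where it rests.
- hood_bar (a point): Middle of the hood's yellow round grab bar, 12 mm thick, 150 mm long, along the box's y, 50 mm in front of the hood's near wall on two arms (70 mm either side), clear above and below. Hood shut: 235 mm nearer than the hinge axis and 55 mm above it (95 mm above the table); open: about 280 mm above the table. About 2 N lifts it; the bar can turn between the fingers.
- supply: Lamp supply: a fixed blue flat housing 200 (its x) x 210 mm, 45 mm high, with the selector lever on top. Origin: centre of its underside. The lever's pivot is 45 mm from the origin along its +x. It is on the left or on the right of the box.
- lever (a joint): Selector lever angle about the vertical, anticlockwise seen from above. Three sprung notches: -0.7, 0 and +0.7 rad (gaps in the dark sector plate). At 0 it points along the supply's -x (to the robot); it starts near 0. Within 0.25 rad of a notch it is drawn in; between notches it takes up to about 4 N at the knob. Stops at -0.8 and +0.8.
- knob (a point): Middle of the lever's upright black knob (26 mm dia, 46 mm tall, from 65 to 111 mm above the table), 98 mm from the pivot; this point is 90 mm above the table. It moves in a level arc about the pivot. The steel lever arm (12 mm wide) lies under it, top 65 mm above the table.
- pointer (a point): Red tip of the lever, 135 mm from the pivot; over a mark's centre when the lever is in that mark's notch.
- mark_white: White disc, 26 mm dia, flat on the supply at one of the two end notches (either one): the OFF notch. 135 mm from the pivot.
- mark_green: Green disc, 26 mm dia, at the other end notch: the CURE notch. 135 mm from the pivot.
- mat: Turquoise mat, fixed, 250 (its x) x 220 mm, 2 mm thick, with the repaired parts on it; on the left or right of the box, the other side from the supply. Origin: centre of its underside.
- part_lens: Repaired lens barrel: black cylinder 58 mm dia, 62 mm tall, yellow tape band, about 0.2 kg. Origin: centre of its underside, own z up. It starts upright on the mat (top of mat 2 mm above the table); may be absent. 
- part_fan: Repaired fan wheel: white bladed wheel 62 mm dia, 42 mm tall to grip (hub 50 mm tall), yellow tape band, about 0.12 kg. Origin: centre of its underside, own z up. It starts upright on the mat (top of mat 2 mm above the table); may be absent. 
- part_motor: Repaired motor can: grey block 64 (its x) x 48 (its y) x 60 mm tall, with a 12 mm shaft stub on top, yellow tape band, about 0.3 kg. Best gripped across its 48 mm. Origin: centre of its underside, own z up. It starts upright on the mat (top of mat 2 mm above the table); may be absent. 
- part_hub: Repaired drive hub: orange, 52 mm dia, 60 mm tall, with a 62 mm dia, 14 mm thick flange at its foot, yellow tape band, about 0.15 kg. Origin: centre of its underside, own z up. It starts upright on the mat (top of mat 2 mm above the table); may be absent. 
- glue: Bystander: glue bottle, red cap, 36 mm dia x 100. Leave where it is.
- cup: Bystander: steel can, 72 mm dia x 110. Leave where it is.
- bowl: Bystander: steel bowl, 120 mm dia x 35. Leave where it is.
- driver: Bystander: red screwdriver, 140 mm long, lying. Leave where it is.
- pen: Bystander: yellow pen, 150 mm, lying. Leave where it is.
- meter: Bystander: red multimeter, 80 x 150 x 35 mm, lying. Leave where it is.
There are look-alikes about, which are no part of the job. Of the things shaped like the part_hub, the orange one is meant. There is more than one size of the part_fan; the job needs the largest.

How it is judged:
By the outcome, as a careful person would: the job done as asked, in the order asked, and still so for the second after the job is handed in, with the robot touching nothing.
Of part_lens, part_fan, part_motor, part_hub only 2 to 4 are there at a start; the rules pass over those that are not, and their reading is None.
At some moment in a run one of part_lens, part_fan, part_motor, part_hub may be knocked a few centimetres aside while the robot is not near it.
It also fails if it takes over 210 s, if anything falls off the work surface, if the arm or the gripper's body presses on something with over 40 N, if the wrist force passes 120 N, or if a joint passes its speed limit or range.

## Working session

There is one attempt and no reset: what is moved stays moved. The work goes in short steps, Python scripts to look and compute and a tool call to move; the robot and the scene stay as the last step left them, time stands still between calls to the robot, and variables do not carry over. Pictures are saved under pics/ and viewed, at most 14 in all, crops included, and the job is handed in when it is done.

Besides the shell and the picture viewer there is one more tool, called after ">>>" as name(argument=value, ...) on one line, values as JSON. send_rows: Moves the arm, as the interface text tells. Its arguments: {"type":"object","properties":{"steps":{"type":"array"},"fingers":{"type":"number"},"squeeze":{"type":"number"}},"required":["steps"]}

```bash
mkdir -p pics
cat > h.py <<'E'
import numpy as np, cv2
from bench import sense, snapshot, order, finder
def ray(s,px):
    K=s["K"];P=np.array(s["pose"]);k=s["k1"]
    d=np.array([(px[0]-K[0][2])/K[0][0],(px[1]-K[1][2])/K[1][1]])
    u=d.copy()
    for _ in range(30): u=d/(1+k*(u@u))
    v=P[:3,:3]@np.array([u[0],-u[1],-1]); return P[:3,3],v
def at(s,px,z):
    o,v=ray(s,px); return o+v*(z-o[2])/v[2]
def proj(s,p):
    P=np.array(s["pose"]);c=P[:3,:3].T@(np.array(p)-P[:3,3]);u=np.array([c[0],-c[1]])/-c[2]
    u=u*(1+s["k1"]*(u@u));K=s["K"];return np.array([K[0][0]*u[0]+K[0][2],K[1][1]*u[1]+K[1][2]])
def save(s,n): cv2.imwrite(f"pics/{n}.png",cv2.cvtColor(s["img"],cv2.COLOR_RGB2BGR))
E
cat > a.py <<'E'
from h import *
S=[640,400]
for cam in ["scene","top"]:
    s=snapshot(cam);save(s,cam+"0");print(cam,np.round(s["pose"],3).tolist(),s["k1"],s["K"][0][0])
    for n,z in dict(box=0,hood_bar=95,hood_hinge=40,supply=0,knob=90,pointer=62,mark_white=45,mark_green=45,mat=0,part_lens=2,part_fan=2,part_motor=2,part_hub=2,glue=0,cup=0,bowl=0,driver=0,pen=0,meter=0).items():
        try:
            for r in finder.pinpoint(n,cam)[:4]:
                if r["confidence"]>.2:
                    px=np.array(r["at"])*S; print(n,round(r["confidence"],2),px.round(),at(s,px,z).round(0))
        except Exception as e: print(n,e)
print(sense())
E
python3 a.py
```

```text
scene [[-0.636, -0.608, 0.475, 1184.657], [0.771, -0.512, 0.377, 469.096], [0.014, 0.607, 0.795, 1163.858], [0.0, 0.0, 0.0, 1.0]] -0.009908230976302309 455.845833880112
box 0.95 [321. 242.] [582. -11.   0.]
hood_bar 0.81 [357. 196.] [433.   3.  95.]
hood_hinge 0.66 [304. 254.] [667.  -7.  40.]
supply 0.77 [438. 290.] [492. 348.   0.]
supply 0.73 [355. 194.] [363. -49.   0.]
knob 0.96 [453. 261.] [443. 343.  90.]
pointer 0.38 [454. 263.] [428. 345.  62.]
mark_white 0.64 [477. 282.] [430. 422.  45.]
mark_green 0.44 [425. 250.] [432. 256.  45.]
mat 0.61 [258. 177.] [ 516. -346.    0.]
mat 0.57 [353. 194.] [369. -55.   0.]
part_fan 0.89 [256. 194.] [ 577. -296.    2.]
part_fan 0.62 [317. 190.] [ 433. -155.    2.]
part_fan 0.53 [191. 207.] [ 749. -420.    2.]
part_motor 0.63 [326. 241.] [572.  -2.   2.]
part_hub 0.8 [261. 159.] [ 453. -395.    2.]
part_hub 0.69 [295. 141.] [ 306. -364.    2.]
part_hub 0.69 [228. 139.] [ 455. -556.    2.]
glue 0.7 [407. 232.] [380. 170.   0.]
cup 0.87 [375. 336.] [721. 289.   0.]
bowl 0.67 [218. 219.] [ 724. -319.    0.]
bowl 0.56 [438. 291.] [498. 348.   
[... 1490 characters left out ...]
 'joint_pos': array([-7.42190929e+01,  7.47275227e+00,  8.52694917e+01, -8.10788161e-04,
        8.72625935e+01, -4.89347111e+00]), 'qd': array([-2.69721976e-05,  4.38188667e-02,  9.97600255e-02,  3.42071797e-02,
        8.99038030e-03, -7.49978744e-02]), 'joint_efforts': array([-2.97610495e-04, -5.69304729e+01, -5.00848961e+01, -2.56304656e-04,
        1.38596515e-03,  5.03504771e-05]), 'tool_pos': array([ 211.83939028, -561.33495554,  204.05943982]), 'tcp_rot': array([-1.79995111e+02,  3.94253473e-04,  2.06744170e+01]), 'ft_force': array([0.93141421, 0.21689133, 0.70854448]), 'wrist_torque': array([-0.00185088,  0.03909115,  0.00421712]), 'grip_force': 0.0, 'finger_gap': 85.23491423150985}
```

View pics/scene0.png

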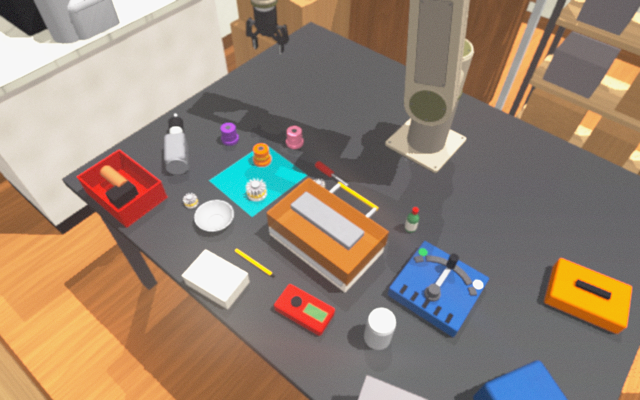

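View pics/top0.png

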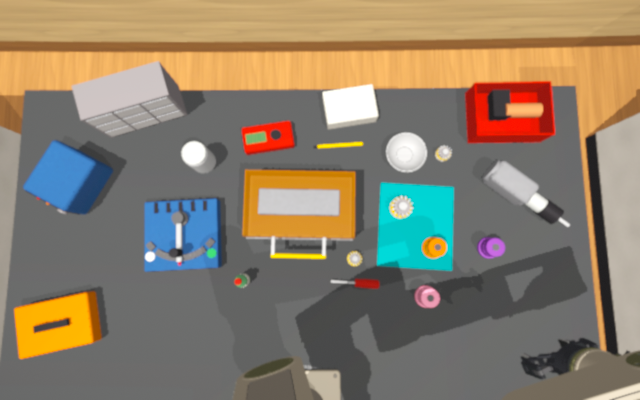

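The pictures show two taped parts on the mat: the large fan at top px (400,207) and the orange hub at (434,247). The lens and motor are absent. The supply is on the left, with white towards +y (px 150,256) and green towards -y (px 211,252). I'll start with the lever.

>>> send_rows(steps=[[[7.9,8.7,0],[0,0,1.5]],[[7.9,8.7,0],[0,0,1.5]],[[7.9,8.7,0],[0,0,1.5]],[[7.9,8.7,0],[0,0,1.5]],[[7.9,8.7,0],[0,0,1.5]],[[7.9,8.7,0],[0,0,1.5]],[[7.9,8.7,0],[0,0,1.5]],[[7.9,8.7,0],[0,0,1.5]],[[7.9,8.7,0],[0,0,1.5]]], fingers=0)

```text
time: 3.12
tool_pos: [448.9, -300.2, 204.1]
tcp_rot: [-180.0, -0.0, 106.6]
ft_force: [0.1, -0.4, 0.0]
finger_gap: 85.4
grip_force: 0.0
```

>>> send_rows(steps=[[[-0.3,21.4,0],[0,0,1.28]],[[-0.3,21.4,0],[0,0,1.28]],[[-0.3,21.4,0],[0,0,1.28]],[[-0.3,21.4,0],[0,0,1.28]],[[-0.3,21.4,0],[0,0,1.28]],[[-0.3,21.4,0],[0,0,1.28]],[[-0.3,21.4,0],[0,0,1.28]],[[-0.3,21.4,0],[0,0,1.28]],[[-0.3,21.4,0],[0,0,1.28]],[[-0.3,21.4,0],[0,0,1.28]]])

```text
time: 4.38
tool_pos: [440.0, 326.6, 204.4]
tcp_rot: [180.0, 0.0, 179.6]
ft_force: [0.4, -0.0, 0.1]
finger_gap: 85.6
grip_force: 0.0
```

```bash
cat > b.py <<'E'
from h import *
import sys
S=[640,400]
for cam in ["wrist"]:
    s=snapshot(cam);save(s,sys.argv[1]);p=sense();print(p["tool_pos"].round(1),p["tcp_rot"].round(1),p["joint_pos"].round())
    for a in sys.argv[2:]:
        n,z=a.split("=");
        for r in finder.pinpoint(n,cam)[:3]:
            if r["confidence"]>.2:
                px=np.array(r["at"])*S; print(n,round(r["confidence"],2),px.round(),at(s,px,float(z)).round(1))
E
python3 b.py w1 knob=90 mark_white=45 mark_green=45 supply=0 pointer=60
```

```text
[438.3 333.2 203.5] [179.8  -0.  179.8] [ 32.  -0.  93.   0.  87. -58.]
knob 0.81 [332. 193.] [444.3 337.3  90. ]
mark_white 0.97 [413. 168.] [432.3 422.3  45. ]
mark_green 0.7 [250. 176.] [439.1 254.6  45. ]
supply 0.88 [335. 208.] [491.6 345.    0. ]
pointer 0.62 [331. 145.] [405.1 337.7  60. ]
```

View pics/w1.png

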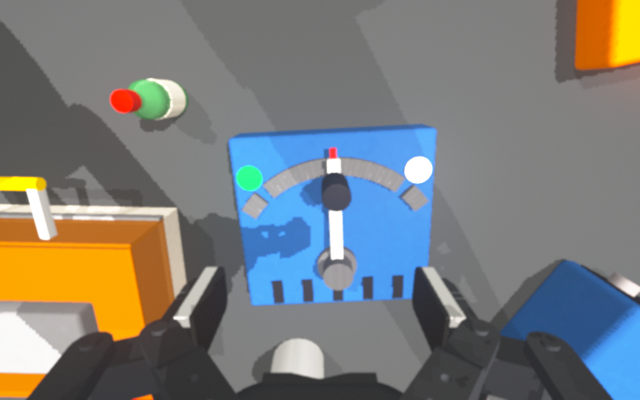

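>>> send_rows(steps=[[[0.1,-0.1,-2],[0,0,0]],[[0.1,-0.1,-4.3],[0,0,0]],[[0.1,-0.1,-4.3],[0,0,0]],[[0.1,-0.1,-4.3],[0,0,0]]])

```text
time: 5.18
tool_pos: [444.0, 321.0, 76.8]
tcp_rot: [180.0, 0.1, 179.8]
ft_force: [0.0, -0.0, 1.2]
finger_gap: 85.2
grip_force: 0.0
```

>>> send_rows(steps=[[[0,0,0],[0,0,0]],[[0,0,0],[0,0,0]],[[0,0,0],[0,0,0]],[[0,0,0],[0,0,0]],[[0,0,0],[0,0,0]],[[0,0,0],[0,0,0]],[[0,0,0],[0,0,0]],[[0,0,0],[0,0,0]]], fingers=1, squeeze=25)

```text
time: 6.18
tool_pos: [448.1, 325.9, 82.8]
tcp_rot: [179.5, 0.7, 180.0]
ft_force: [-1.1, 4.8, 24.7]
finger_gap: 0.3
grip_force: 12.2
```

>>> send_rows(steps=[[[0,0,0],[0,0,0]],[[0,0,0],[0,0,0]],[[0,0,0],[0,0,0]],[[0,0,0],[0,0,0]],[[0,0,2],[0,0,0]],[[0,0,4],[0,0,0]],[[0,0,4],[0,0,0]],[[0,0,4],[0,0,0]]], fingers=0)

```text
time: 7.18
tool_pos: [443.1, 321.8, 195.3]
tcp_rot: [180.0, 0.0, 180.0]
ft_force: [0.0, -0.5, -0.4]
finger_gap: 85.5
grip_force: 0.0
```

```bash
python3 b.py w2 knob=90 mark_white=45 mark_green=45 supply=0 pointer=60
```

```text
[442.4 321.4 194. ] [-1.8e+02 -1.0e-01  1.8e+02] [ 31.  -0.  95.   0.  86. -59.]
knob 0.66 [340. 194.] [445.5 339.4  90. ]
mark_white 0.77 [424. 169.] [433.5 425.7  45. ]
mark_green 0.57 [254. 175.] [439.6 256.   45. ]
supply 0.91 [337. 213.] [496.9 342.1  -0. ]
pointer 0.79 [337. 144.] [405.8 337.9  60. ]
pointer 0.22 [252. 174.] [434.4 257.5  60. ]
```

View pics/w2.png

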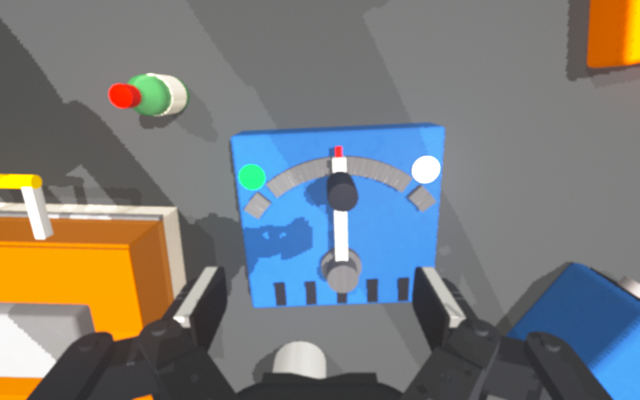

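>>> send_rows(steps=[[[0.1,0.6,-2],[0,0,0]],[[0.1,0.6,-3.8],[0,0,0]],[[0.1,0.6,-3.8],[0,0,0]],[[0.1,0.6,-3.8],[0,0,0]],[[0.1,0.6,-3.8],[0,0,0]],[[0.1,0.6,-3.8],[0,0,0]],[[0.1,0.6,-3.8],[0,0,0]],[[0.1,0.6,-3.8],[0,0,0]]], fingers=0.4)

```text
time: 8.48
tool_pos: [446.2, 339.7, 81.5]
tcp_rot: [180.0, 0.0, 180.0]
ft_force: [0.4, 0.5, 0.2]
finger_gap: 51.1
grip_force: 0.0
```

Run:
```python
from h import *
a=snapshot("wrist");b=snapshot("scene");p=sense();print(p["tool_pos"],p["finger_gap"],p["ft_force"])
t=p["tool_pos"]
for q in ([0,0,0],[0,42,13],[0,-42,13]): print(proj(a,t+q).round(),proj(b,t+q).round())
A=a["img"];B=cv2.resize(b["img"][150:300,380:540],(640,600))
B=cv2.resize(B,(427,400));im=np.hstack([cv2.resize(A,(373,233)),np.zeros((233,0,3),np.uint8)])
im=np.vstack([im,np.zeros((167,373,3),np.uint8)]);im=np.hstack([im,B])
save({"img":im},"d1")
```

```text
[446.05871261 339.55960615  81.14120343] 51.23752692036205 [-0.40276314  0.5691951   0.71404999]
[320. 244.] [451. 263.]
[398. 255.] [466. 269.]
[242. 255.] [439. 252.]
```

View pics/d1.png

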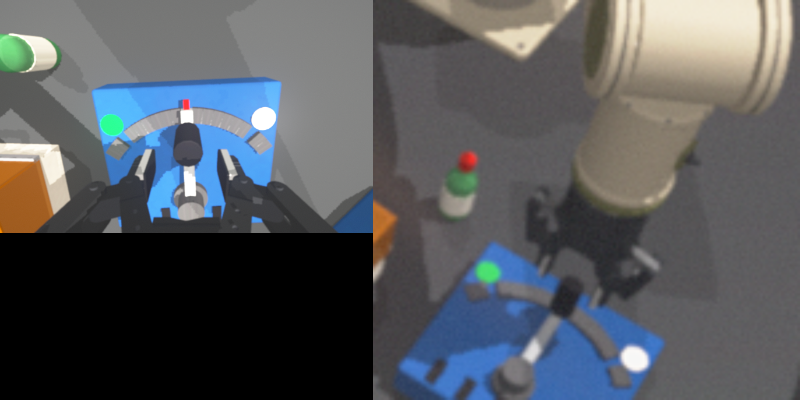

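>>> send_rows(steps=[[[0,0,0],[0,0,0]],[[0,0,0],[0,0,0]],[[0,0,0],[0,0,0]],[[0,0,0],[0,0,0]],[[0,0,0],[0,0,0]]], fingers=0.75, squeeze=25)

```text
time: 9.2
tool_pos: [446.0, 340.6, 81.4]
tcp_rot: [179.9, 0.0, 180.0]
ft_force: [-0.7, 5.9, 0.2]
finger_gap: 23.0
grip_force: 24.5
```

>>> send_rows(steps=[[[0.02,0.35,0],[0,0,-0.1]],[[0.05,0.67,0],[0,0,-0.2]],[[0.1,0.95,0],[0,0,-0.3]],[[0.19,1.22,0],[0,0,-0.38]],[[0.3,1.48,0],[0,0,-0.47]],[[0.43,1.73,0],[0,0,-0.56]],[[0.56,1.93,0],[0,0,-0.63]],[[0.7,2.14,0],[0,0,-0.71]],[[0.7,2.14,0],[0,0,-0.71]],[[0.7,2.14,0],[0,0,-0.71]]])

```text
time: 10.45
tool_pos: [465.9, 403.6, 81.2]
tcp_rot: [-179.9, -0.1, 139.3]
ft_force: [-6.8, -1.1, 6.4]
finger_gap: 23.1
grip_force: 25.6
```

>>> send_rows(steps=[[[0,0,0],[0,0,0]],[[0,0,0],[0,0,0]],[[0,0,0],[0,0,0]],[[0,0,0],[0,0,0]],[[0,0,2],[0,0,0]],[[0,0,4],[0,0,0]],[[0,0,4],[0,0,0]],[[0,0,4],[0,0,0]]], fingers=0)

```text
time: 11.45
tool_pos: [467.2, 403.8, 201.1]
tcp_rot: [180.0, 0.0, 139.3]
ft_force: [-0.1, -0.0, -0.8]
finger_gap: 85.3
grip_force: 0.0
```

```bash
python3 b.py w3 knob=90 mark_white=45 mark_green=45 pointer=60
python3 - <<'E'
from h import *
s=snapshot("top")
for n,z in dict(knob=90,pointer=60,hood_bar=95).items():
  for r in finder.pinpoint(n,"top")[:2]: print(n,r["confidence"],at(s,np.array(r["at"])*[640,400],z).round())
m=finder.trace("hood_bar","top");print(m[0]["confidence"],m[0]["box"])
# yellow bar end points
hsv=cv2.cvtColor(s["img"],cv2.COLOR_RGB2HSV);y=(hsv[...,0]>22)&(hsv[...,0]<34)&(hsv[...,1]>150)&(hsv[...,2]>120);y[:230]=0;y[275:]=0;y[:,:250]=0;y[:,345:]=0
r,c=np.nonzero(y);print(c.min(),c.max());
for cc in (c.min()+3,c.max()-3): print(at(s,(cc,r[c==cc].mean()),95).round(1))
E
```

```text
[466.5 403.3 199.7] [-179.9   -0.   139.3] [ 36.  10.  83.  -0.  87. -13.]
mark_white 0.85 [313. 138.] [433.1 424.2  45. ]
mark_green 0.59 [200. 245.] [440.2 253.6  45. ]
mark_green 0.4 [164. 393.] [555.8  57.6  45. ]
pointer 0.72 [316. 137.] [432.9 427.9  60. ]
knob 0.75 [470. 410.  90.]
pointer 0.9 [433. 421.  60.]
pointer 0.29 [ 347. -150.   60.]
hood_bar 0.83 [434.  -3.  95.]
hood_bar 0.22 [692. 273.  95.]
0.67 [0.3741, 0.4225, 0.1783, 0.232]
271 325
[430.9  69.3  95. ]
[425.6 -62.2  95. ]
```

View pics/w3.png

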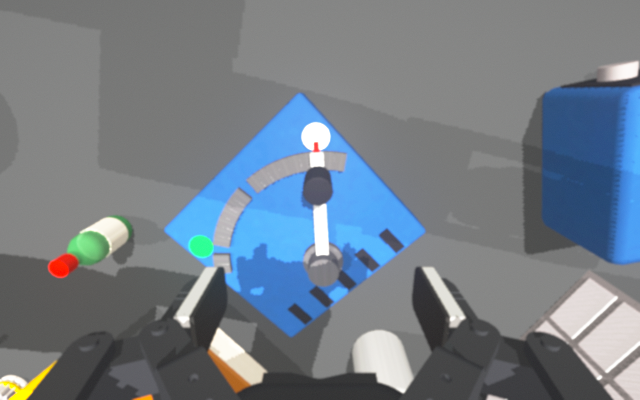

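The pointer sits on the white disc (px 316,137), so the lever is off. The bar is next.

>>> send_rows(steps=[[[-1.3,-13.4,1],[0,0,-0.86]],[[-1.3,-13.4,1],[0,0,-0.86]],[[-1.3,-13.4,1],[0,0,-0.86]],[[-1.3,-13.4,1],[0,0,-0.86]],[[-1.3,-13.4,1],[0,0,-0.86]],[[-1.3,-13.4,1],[0,0,-0.86]],[[-1.3,-13.4,1],[0,0,-0.86]],[[-1.3,-13.4,1],[0,0,-0.86]],[[-1.3,-13.4,1],[0,0,-0.86]]], fingers=0.4)

```text
time: 13.08
tool_pos: [428.2, 2.3, 231.1]
tcp_rot: [180.0, -0.0, 90.0]
ft_force: [-1.1, 0.6, 0.2]
finger_gap: 51.3
grip_force: 0.0
```

```bash
python3 b.py w4 hood_bar=95 hood_hinge=40 box=0
python3 - <<'E'
from h import *
s=snapshot("wrist")
hsv=cv2.cvtColor(s["img"],cv2.COLOR_RGB2HSV);y=((hsv[...,0]>22)&(hsv[...,0]<34)&(hsv[...,1]>150)&(hsv[...,2]>120)).astype(np.uint8)
n,l,st,ce=cv2.connectedComponentsWithStats(y);i=1+np.argmax(st[1:,4]);print(st[i])
r,c=np.nonzero(l==i);P=np.array([at(s,(a,b),95)[:2] for a,b in zip(c,r)])
m=P.mean(0);u,sv,v=np.linalg.svd(P-m,full_matrices=0);t=(P-m)@v[0];print(m,v[0],t.min(),t.max(), m+v[0]*(t.min()+t.max())/2)
E
```

```text
[428.1   2.6 231. ] [-180.   -0.   90.] [ -7. -21. 108.   0.  92.  -7.]
box 0.95 [439. 160.] [576.    4.2   0. ]
box 0.58 [376. 376.] [ 517.2 -341.7    0. ]
box 0.3 [256.  12.] [359.  165.5   0. ]
[ 314   99   17  155 1834]
[430.21956786   7.85838738] [-0.02647778 -0.9996494 ] -70.82954418833742 82.40839727817777 [430.06627672   2.0709906 ]
```

View pics/w4.png

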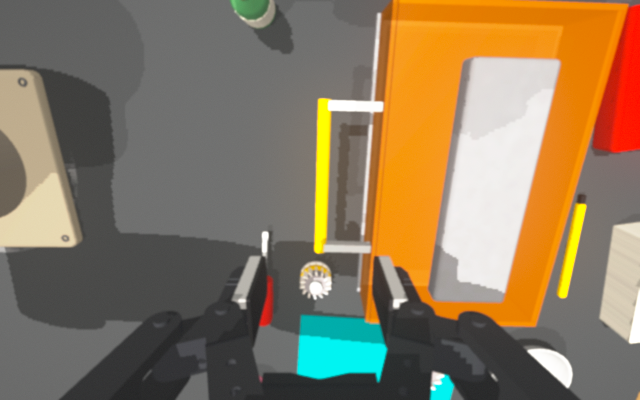

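>>> send_rows(steps=[[[0.07,0,-1.5],[0,0,-0.026]],[[0.07,0,-3],[0,0,-0.026]],[[0.07,0,-4.2],[0,0,-0.026]],[[0.07,0,-5.15],[0,0,-0.026]],[[0.07,0,-5.15],[0,0,-0.026]],[[0.07,0,-5.15],[0,0,-0.026]]])

```text
time: 14.08
tool_pos: [430.9, 2.0, 77.8]
tcp_rot: [179.9, 0.0, 88.5]
ft_force: [0.8, 0.8, 0.5]
finger_gap: 51.1
grip_force: 0.0
```

>>> send_rows(steps=[[[0,0,0],[0,0,0]],[[0,0,0],[0,0,0]],[[0,0,0],[0,0,0]],[[0,0,0],[0,0,0]],[[0,0,0],[0,0,0]],[[0,0,0],[0,0,0]]], fingers=1, squeeze=25)

```text
time: 14.82
tool_pos: [430.1, 1.7, 76.5]
tcp_rot: [-180.0, 0.0, 88.5]
ft_force: [0.8, 0.6, 0.5]
finger_gap: -0.4
grip_force: 0.0
```

Run:
```python
from h import *
a=snapshot("wrist");b=snapshot("scene");t=sense()["tool_pos"];print(t,proj(a,t),proj(a,t+[0,0,19]),proj(b,t),proj(b,t+[0,0,19]))
save({"img":np.hstack([cv2.resize(a["img"],(400,250)),cv2.resize(b["img"][150:250,300:460],(400,250))])},"d2")
```

```text
[430.13329578   1.76038637  76.55936212] [319.5256064 243.3712105] [319.50743075 259.5744768 ] [356.620521   198.98358113] [357.07869053 195.05096625]
```

View pics/d2.png

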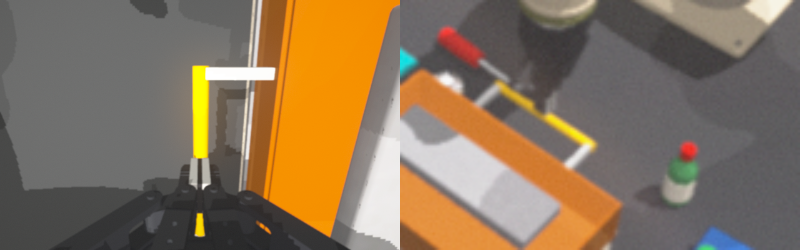

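Run:
```python
from h import *
b=snapshot("scene");a=snapshot("wrist");t=sense();print(t["finger_gap"],t["grip_force"],at(a,(320,360),95),at(a,(320,253),95))
save({"img":np.hstack([cv2.resize(b["img"][175:220,335:385],(400,360),interpolation=2),cv2.resize(a["img"][220:400,220:420],(400,360),interpolation=2)])},"d3")
```

```text
0.236953420593174 0.0 [428.74156004 -64.53919542  95.        ] [430.48998231   5.25929309  95.        ]
```

View pics/d3.png

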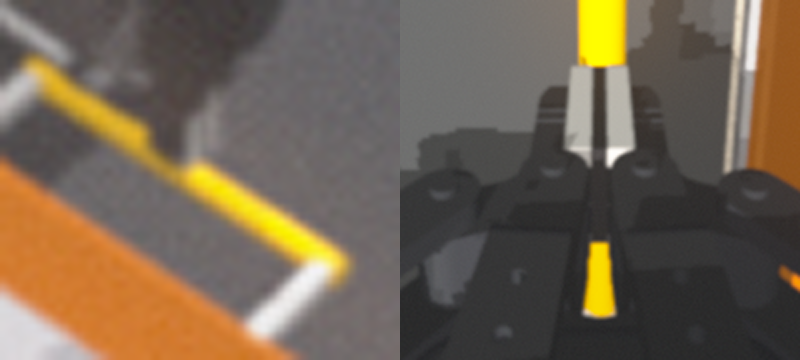

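The shut tips sit on top of the bar, so the real tips are about 25 mm higher than the reported TCP. The first knob miss fits this too. I'll go 25 mm lower and re-grip.

>>> send_rows(steps=[[[0,0,0.5],[0,0,0]],[[0,0,0.5],[0,0,0]],[[0,0,0.5],[0,0,0]],[[0,0,0.5],[0,0,0]],[[0,0,0],[0,0,0]],[[0,0,-0.5],[0,0,0]],[[0,0,-0.85],[0,0,0]],[[0,0,-0.85],[0,0,0]],[[0,0,-0.85],[0,0,0]]], fingers=0.4)

```text
time: 16.15
tool_pos: [430.3, 1.8, 51.2]
tcp_rot: [-180.0, 0.0, 88.5]
ft_force: [0.1, 0.4, -0.2]
finger_gap: 51.2
grip_force: 0.0
```

>>> send_rows(steps=[[[0,0,0],[0,0,0]],[[0,0,0],[0,0,0]],[[0,0,0],[0,0,0]],[[0,0,0],[0,0,0]],[[0,0,0],[0,0,0]],[[0,0,0],[0,0,0]]], fingers=1, squeeze=25)

```text
time: 16.9
tool_pos: [431.0, 1.7, 51.6]
tcp_rot: [179.9, 0.0, 88.5]
ft_force: [4.5, 0.2, 2.1]
finger_gap: 11.2
grip_force: 25.1
```

>>> send_rows(steps=[[[0.16,0,0.58],[0,0,0]],[[0.36,-0.01,1.15],[0,0,0]],[[0.61,-0.02,1.7],[0,0,0]],[[0.89,-0.02,2.23],[0,0,0]],[[1.21,-0.03,2.74],[0,0,0]],[[1.58,-0.04,3.22],[0,0,0]],[[1.98,-0.05,3.68],[0,0,0]],[[2.4,-0.06,4.1],[0,0,0]],[[2.87,-0.07,4.5],[0,0,0]],[[3.35,-0.09,4.85],[0,0,0]]])

```text
time: 18.15
tool_pos: [529.0, -0.9, 197.1]
tcp_rot: [-179.7, 0.0, 88.5]
ft_force: [-9.2, 0.2, 10.2]
finger_gap: 10.6
grip_force: 25.7
```

>>> send_rows(steps=[[[0.5,-0.01,0.33],[0,0,0]],[[1.03,-0.03,0.62],[0,0,0]],[[1.58,-0.04,0.86],[0,0,0]],[[2.15,-0.06,1.06],[0,0,0]],[[2.74,-0.08,1.22],[0,0,0]],[[3.33,-0.09,1.34],[0,0,0]],[[3.9,-0.11,1.4],[0,0,0]],[[4.4,-0.12,1.42],[0,0,0]],[[4.8,-0.13,1.43],[0,0,0]],[[4.96,-0.13,1.42],[0,0,0]]])

```text
time: 19.4
tool_pos: [678.8, -4.9, 237.7]
tcp_rot: [-179.8, 0.0, 88.5]
ft_force: [-0.7, -0.2, -0.8]
finger_gap: 10.9
grip_force: 25.9
```

>>> send_rows(steps=[[[0.1,0,0],[0,0,0]],[[0.2,0,-0.02],[0,0,0]],[[0.3,0,-0.03],[0,0,0]],[[0.4,0,-0.04],[0,0,0]],[[0.5,0,-0.05],[0,0,0]],[[0.6,0,-0.06],[0,0,0]],[[0.7,0,-0.07],[0,0,0]],[[0.8,0,-0.08],[0,0,0]],[[0.8,0,-0.08],[0,0,0]]])

```text
time: 20.52
tool_pos: [703.3, -5.5, 235.8]
tcp_rot: [-179.9, 0.0, 88.5]
ft_force: [-0.6, -4.9, -8.6]
finger_gap: 10.6
grip_force: 24.8
```

>>> send_rows(steps=[[[0.1,0,-0.01],[0,0,0]],[[0.2,0,-0.02],[0,0,0]],[[0.2,0,-0.02],[0,0,0]]])

```text
time: 20.9
tool_pos: [704.0, -5.5, 235.7]
tcp_rot: [-179.3, 0.1, 88.5]
ft_force: [-32.3, -5.5, 2.3]
finger_gap: 11.1
grip_force: 26.9
```

>>> send_rows(steps=[[[-0.2,0,0.02],[0,0,0]],[[-0.2,0,0.02],[0,0,0]],[[-0.2,0,0.02],[0,0,0]]])

```text
time: 21.28
tool_pos: [703.1, -5.5, 236.0]
tcp_rot: [-179.9, 0.0, 88.5]
ft_force: [-0.7, -6.1, -10.1]
finger_gap: 10.8
grip_force: 25.3
```

>>> send_rows(steps=[[[0,0,0],[0,0,0]],[[0,0,0],[0,0,0]],[[0,0,0],[0,0,0]],[[0,0,0],[0,0,0]],[[0,0,1.5],[0,0,0]],[[0,0,2.5],[0,0,0]],[[-1,-1,2.5],[0,0,0]],[[-3,-3,2.5],[0,0,0]],[[-4.5,-5,2.5],[0,0,0]]], fingers=0.5)

```text
time: 22.4
tool_pos: [589.0, -128.4, 312.0]
tcp_rot: [180.0, 0.0, 88.6]
ft_force: [0.6, -1.7, -0.2]
finger_gap: 42.4
grip_force: 0.0
```

>>> send_rows(steps=[[[-0.5,-4.7,-2.3],[0,0,0]],[[-0.5,-4.7,-2.3],[0,0,0]],[[-0.5,-4.7,-2.3],[0,0,0]],[[-0.5,-4.7,-2.3],[0,0,0]],[[-0.5,-4.7,-2.3],[0,0,0]],[[-0.5,-4.7,-2.3],[0,0,0]]], fingers=0)

```text
time: 23.15
tool_pos: [576.1, -267.7, 244.1]
tcp_rot: [179.9, 0.0, 88.6]
ft_force: [-0.0, 0.5, 0.4]
finger_gap: 85.4
grip_force: 0.0
```

```bash
python3 b.py w5 part_fan=2 part_hub=2 mat=0
python3 - <<'E'
from h import *
for c in ("top","scene"):
  s=snapshot(c)
  for n,z in dict(part_fan=2,part_hub=2,part_lens=2,part_motor=2,hood_bar=280).items():
    for r in finder.pinpoint(n,c)[:3]: print(c,n,round(r["confidence"],2),at(s,np.array(r["at"])*[640,400],z).round())
E
```

```text
[ 576.  -267.7  244. ] [179.9   0.   88.6] [-30.  12.  76.   0.  92. -28.]
part_fan 0.93 [316. 183.] [ 570.8 -299.4    2. ]
part_fan 0.87 [185.  68.] [ 421.4 -156.1    2. ]
part_fan 0.67 [433. 268.] [ 735.2 -429.     2. ]
part_hub 0.83 [231. 247.] [ 450. -389.    2.]
part_hub 0.75 [131. 230.] [ 315.7 -359.5    2. ]
part_hub 0.56 [242. 340.] [ 449.3 -548.4    2. ]
mat 0.88 [277. 217.] [ 516.9 -346.5    0. ]
top part_fan 0.65 [ 562. -286.    2.]
top part_fan 0.49 [ 420. -161.    2.]
top part_fan 0.36 [568.  -3.   2.]
top part_hub 0.82 [ 448. -555.    2.]
top part_hub 0.8 [ 450. -384.    2.]
top hood_bar 0.75 [707.  -5. 280.]
scene part_fan 0.59 [ 443. -156.    2.]
scene part_fan 0.58 [ 734. -431.    2.]
scene part_fan 0.53 [ 561. -300.    2.]
scene part_hub 0.77 [ 449. -405.    2.]
scene part_hub 0.59 [ 320. -357.    2.]
scene part_hub 0.56 [400. 242.   2.]
scene part_lens 0.46 [409. 425.   2.]
scene part_motor 0.16 [401. 436.   2.]
scene hood_bar 0.72 [705. -11. 280.]
```

View pics/w5.png

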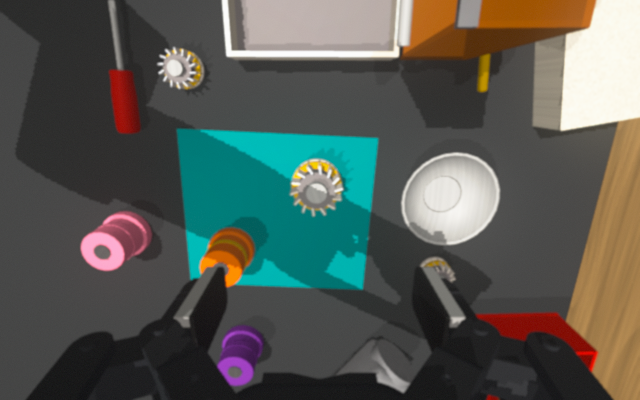

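The hood rests open (bar at x≈706). The fan is at px (316,185) and the orange hub at (229,255), both on the mat. I'll refine their positions from the top faces.

Run:
```python
from h import *
s=snapshot("wrist")
print(at(s,(316,193),52).round(1),at(s,(316,185),44).round(1),at(s,(222,268),62).round(1))
for n in("part_fan","part_hub"):
  for r in finder.trace(n,"wrist")[:3]:
    m=r["mask"];rr,cc=np.nonzero(m)
    print(n,round(r["confidence"],2),cc.mean().round(),rr.mean().round(),cc.min(),cc.max(),rr.min(),rr.max(),"mid z30",at(s,(cc.mean(),rr.mean()),28).round(1), at(s,((cc.min()+cc.max())/2,rr.mean()),28).round(1))
```

```text
[ 570.3 -297.5   52. ] [ 570.4 -290.2   44. ] [ 453.4 -386.9   62. ]
part_fan 0.76 317.0 185.0 292 343 158 214 mid z30 [ 571.8 -294.6   28. ] [ 571.9 -294.6   28. ]
part_fan 0.73 441.0 267.0 423 456 257 281 mid z30 [ 733.7 -412.9   28. ] [ 731.2 -412.9   28. ]
part_fan 0.69 183.0 67.0 158 204 47 88 mid z30 [ 428.7 -158.    28. ] [ 426.8 -158.    28. ]
part_hub 0.76 230.0 253.0 201 255 227 286 mid z30 [ 455.1 -384.6   28. ] [ 452.  -384.5   28. ]
part_hub 0.62 117.0 240.0 82 152 212 269 mid z30 [ 310.  -362.6   28. ] [ 310.1 -362.6   28. ]
```

>>> send_rows(steps=[[[-0.17,-0.93,-1],[0,0,0]],[[-0.17,-0.93,-3],[0,0,0]],[[-0.17,-0.93,-5],[0,0,0]],[[-0.17,-0.93,-6.5],[0,0,0]],[[-0.17,-0.93,-7.5],[0,0,0]],[[-0.17,-0.93,-8.2],[0,0,0]],[[-0.17,-0.93,-8.5],[0,0,0]],[[-0.17,-0.93,-8.8],[0,0,0]],[[-0.17,-0.93,-8.8],[0,0,0]]], fingers=0)

```text
time: 25.22
tool_pos: [570.3, -296.8, -20.9]
tcp_rot: [180.0, 0.0, 88.5]
ft_force: [0.8, -0.6, 0.1]
finger_gap: 85.3
grip_force: 0.0
```

>>> send_rows(steps=[[[0,0,0],[0,0,0]],[[0,0,0],[0,0,0]],[[0,0,0],[0,0,0]],[[0,0,0],[0,0,0]],[[0,0,0],[0,0,0]]], fingers=1, squeeze=35)

```text
time: 25.85
tool_pos: [571.1, -297.3, -19.8]
tcp_rot: [179.9, 0.1, 88.5]
ft_force: [-0.1, 0.2, 5.4]
finger_gap: 61.2
grip_force: 38.7
```

>>> send_rows(steps=[[[0,0,0.3],[0,0,0]],[[0,0,1],[0,0,0]],[[0,0,2.5],[0,0,0]],[[0,0,4],[0,0,0]],[[0,0,4],[0,0,0]]])

```text
time: 26.48
tool_pos: [573.6, -298.9, 106.2]
tcp_rot: [179.5, 0.3, 88.5]
ft_force: [0.1, 0.4, -1.4]
finger_gap: 61.3
grip_force: 38.6
```

>>> send_rows(steps=[[[-0.3,2,0],[0,0,0]],[[-0.6,4,0],[0,0,0]],[[-0.67,6,0],[0,0,0]],[[-0.67,7.3,0],[0,0,0]],[[-0.67,7.7,0],[0,0,0]],[[-0.67,7.7,-0.8],[0,0,0]],[[-0.67,7.7,-1.8],[0,0,0]],[[-0.67,7.7,-2.6],[0,0,0]],[[-0.67,7.7,-3.2],[0,0,0]],[[-0.67,7.7,-3.4],[0,0,0]]])

```text
time: 27.72
tool_pos: [549.0, -66.0, -4.6]
tcp_rot: [-179.9, -0.0, 88.5]
ft_force: [-0.0, -0.6, -0.3]
finger_gap: 61.2
grip_force: 38.7
```

>>> send_rows(steps=[[[0,0,-0.1],[0,0,0]],[[0,0,-0.2],[0,0,0]],[[0,0,-0.3],[0,0,0]],[[0,0,-0.36],[0,0,0]],[[0,0,-0.36],[0,0,0]],[[0,0,-0.36],[0,0,0]]])

```text
time: 28.48
tool_pos: [550.2, -65.6, -13.8]
tcp_rot: [180.0, 0.0, 88.5]
ft_force: [-0.3, 1.2, 0.3]
finger_gap: 61.3
grip_force: 38.7
```

>>> send_rows(steps=[[[0,0,-0.04],[0,0,0]],[[0,0,-0.08],[0,0,0]],[[0,0,-0.08],[0,0,0]]])

```text
time: 28.85
tool_pos: [550.2, -65.7, -13.9]
tcp_rot: [-180.0, 0.0, 88.5]
ft_force: [-14.3, 3.1, 25.0]
finger_gap: 61.1
grip_force: 41.4
```

Contact. I'll ease off, release, retreat, and go over the hub.

>>> send_rows(steps=[[[0,0,0.07],[0,0,0]],[[0,0,0.07],[0,0,0]]])

```text
time: 29.1
tool_pos: [550.4, -65.8, -13.8]
tcp_rot: [180.0, 0.0, 88.5]
ft_force: [-2.2, 0.1, 6.0]
finger_gap: 61.4
grip_force: 39.4
```

>>> send_rows(steps=[[[0,0,0],[0,0,0]],[[0,0,0],[0,0,0]],[[0,0,0],[0,0,0]],[[0,0,0.3],[0,0,0]],[[0,0,1.5],[0,0,0]],[[0,0,3],[0,0,0]],[[0,0,5],[0,0,0]],[[0,0,7],[0,0,0]]], fingers=0)

```text
time: 30.1
tool_pos: [549.6, -65.6, 198.1]
tcp_rot: [180.0, 0.0, 88.5]
ft_force: [1.1, -0.1, 0.2]
finger_gap: 85.0
grip_force: 0.0
```

>>> send_rows(steps=[[[-1,-2.5,0],[0,0,0]],[[-2,-5,0],[0,0,0]],[[-2.8,-7,0],[0,0,0]],[[-3.2,-8.5,0],[0,0,0]],[[-3.2,-9.5,0],[0,0,0]],[[-3.2,-9.5,0],[0,0,0]],[[-3.2,-9.5,0],[0,0,0]]])

```text
time: 30.98
tool_pos: [453.9, -350.5, 196.0]
tcp_rot: [180.0, -0.0, 88.5]
ft_force: [0.6, 0.2, 0.1]
finger_gap: 85.3
grip_force: 0.0
```

```bash
python3 b.py w6 part_fan=2 part_hub=2
python3 - <<'E'
from h import *
s=snapshot("wrist")
for n in("part_hub",):
  for r in finder.trace(n,"wrist")[:3]:
    m=r["mask"];rr,cc=np.nonzero(m)
    print(n,round(r["confidence"],2),s["img"][m].mean(0).round(),cc.min(),cc.max(),rr.min(),rr.max(),at(s,(cc.mean(),rr.mean()),28).round(1))
E
```

```text
[ 454.2 -349.9  195.9] [180.   -0.   88.5] [-43.   4.  90.   0.  86. -41.]
part_fan 0.9 [552. 228.] [ 733.  -432.1    2. ]
part_hub 0.95 [320. 314.] [ 449.3 -548.     2. ]
part_hub 0.86 [197. 179.] [ 313.5 -359.6    2. ]
part_hub 0.82 [319. 204.] [ 452.7 -393.3    2. ]
part_hub 0.96 [170.  82. 193.] 298 344 297 365 [ 451.5 -552.2   28. ]
part_hub 0.81 [220. 126.  27.] 292 345 176 242 [ 452.  -389.4   28. ]
part_hub 0.67 [224. 156. 176.] 149 222 156 221 [ 310.4 -362.3   28. ]
```

View pics/w6.png

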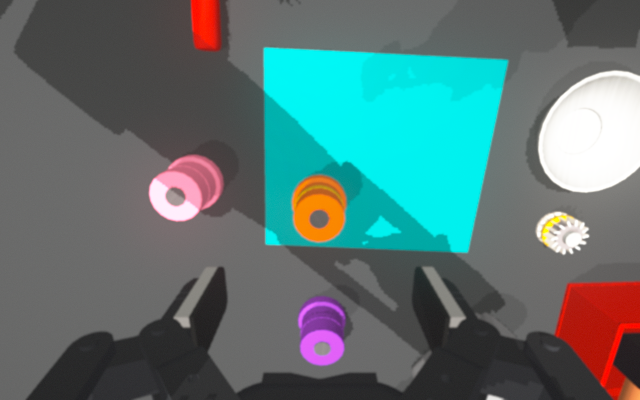

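>>> send_rows(steps=[[[-0.05,-1.27,-1],[0,0,0]],[[-0.05,-1.27,-2.5],[0,0,0]],[[-0.05,-1.27,-4],[0,0,0]],[[-0.05,-1.27,-5.3],[0,0,0]],[[-0.05,-1.27,-6.2],[0,0,0]],[[-0.05,-1.27,-6.6],[0,0,0]],[[-0.05,-1.27,-6.8],[0,0,0]],[[-0.05,-1.27,-6.8],[0,0,0]]])

```text
time: 32.22
tool_pos: [453.1, -389.1, -7.5]
tcp_rot: [180.0, 0.0, 88.5]
ft_force: [0.1, 0.3, 0.2]
finger_gap: 85.2
grip_force: 0.0
```

>>> send_rows(steps=[[[0,0,0],[0,0,0]],[[0,0,0],[0,0,0]],[[0,0,0],[0,0,0]],[[0,0,0],[0,0,0]],[[0,0,0],[0,0,0]],[[0,0,0],[0,0,0]]], fingers=1, squeeze=35)

```text
time: 32.98
tool_pos: [453.1, -389.5, -7.1]
tcp_rot: [179.9, 0.1, 88.5]
ft_force: [-1.2, 0.1, 6.3]
finger_gap: 50.6
grip_force: 37.2
```

>>> send_rows(steps=[[[0,0,0.3],[0,0,0]],[[0,0,1],[0,0,0]],[[0,0,2.5],[0,0,0]],[[0,0,4],[0,0,0]],[[0,0,4],[0,0,0]]])

```text
time: 33.6
tool_pos: [455.3, -391.6, 118.7]
tcp_rot: [179.6, 0.4, 88.5]
ft_force: [-0.5, -1.0, -1.1]
finger_gap: 51.0
grip_force: 37.1
```

>>> send_rows(steps=[[[0.5,1.8,0],[0,0,0]],[[1,3.6,0],[0,0,0]],[[1.5,5.4,0],[0,0,0]],[[2,7.2,0],[0,0,0]],[[2.4,9,0],[0,0,0]],[[2.8,10.8,0],[0,0,0]],[[3.1,12.4,0],[0,0,0]],[[3.23,13.6,0],[0,0,0]],[[3.23,14.4,0],[0,0,0]],[[3.23,14.4,0],[0,0,0]]])

```text
time: 34.85
tool_pos: [548.7, 44.9, 111.3]
tcp_rot: [-179.9, -0.0, 88.7]
ft_force: [-0.2, -0.1, -1.9]
finger_gap: 50.8
grip_force: 37.0
```

>>> send_rows(steps=[[[0,0,-1],[0,0,0]],[[0,0,-2],[0,0,0]],[[0,0,-2.8],[0,0,0]],[[0,0,-3.3],[0,0,0]],[[0,0,-3.5],[0,0,0]],[[0,0,-3.6],[0,0,0]],[[0,0,-3.7],[0,0,0]],[[0,0,-3.7],[0,0,0]]])

```text
time: 35.85
tool_pos: [549.7, 43.2, 1.1]
tcp_rot: [180.0, 0.0, 88.5]
ft_force: [-1.3, 0.3, -1.6]
finger_gap: 50.7
grip_force: 37.1
```

>>> send_rows(steps=[[[0,0,-0.03],[0,0,0]],[[0,0,-0.06],[0,0,0]],[[0,0,-0.09],[0,0,0]],[[0,0,-0.09],[0,0,0]]])

```text
time: 36.35
tool_pos: [549.6, 43.3, -1.0]
tcp_rot: [180.0, -0.0, 88.5]
ft_force: [-4.5, -0.3, 6.8]
finger_gap: 50.7
grip_force: 37.8
```

>>> send_rows(steps=[[[0,0,0],[0,0,0]],[[0,0,0],[0,0,0]],[[0,0,0],[0,0,0]],[[0,0,0.3],[0,0,0]],[[0,0,1.5],[0,0,0]],[[0,0,3],[0,0,0]],[[0,0,5],[0,0,0]],[[0,0,7],[0,0,0]],[[-1,-1.5,8.5],[0,0,0]],[[-1,-1.5,9],[0,0,0]]], fingers=0)

```text
time: 37.6
tool_pos: [519.6, -3.4, 272.2]
tcp_rot: [179.7, 0.1, 88.4]
ft_force: [0.1, -0.8, -0.2]
finger_gap: 85.7
grip_force: 0.0
```

```bash
python3 b.py w7 part_fan=8 part_hub=8 box=0
python3 - <<'E'
from h import *
for c in ("top","scene"):
  s=snapshot(c)
  for n,z in dict(part_fan=8,part_hub=8,part_lens=2,part_motor=2,hood_bar=280,pointer=60).items():
    for r in finder.pinpoint(n,c)[:3]: print(c,n,round(r["confidence"],2),at(s,np.array(r["at"])*[640,400],z).round())
a=cv2.imread("pics/w7.png")[:,:,::-1]
save({"img":np.hstack([cv2.resize(a,(400,250)),cv2.resize(s["img"],(400,250))])},"d7")
E
```

```text
[520.4  -3.2 273.8] [179.6   0.   88.4] [-6. -6. 92. -0. 94. -4.]
part_fan 0.86 [342. 201.] [550.7 -67.6   8. ]
part_fan 0.86 [253. 258.] [ 418.1 -152.9    8. ]
part_hub 0.9 [341. 118.] [550.2  44.7   8. ]
part_hub 0.41 [204. 366.] [ 315.8 -355.9    8. ]
box 0.65 [362. 148.] [577.9   4.9   0. ]
top part_fan 0.63 [539. -54.   8.]
top part_fan 0.47 [ 734. -428.    8.]
top part_fan 0.47 [ 414. -160.    8.]
top part_hub 0.82 [ 306. -365.    8.]
top part_hub 0.72 [ 455. -545.    8.]
top hood_bar 0.82 [706.  -1. 280.]
top hood_bar 0.65 [458. 330. 280.]
top pointer 0.93 [432. 432.  60.]
top pointer 0.5 [ 515. -331.   60.]
scene part_fan 0.7 [ 437. -158.    8.]
scene part_fan 0.65 [546. -73.   8.]
scene part_hub 0.75 [554.  37.   8.]
scene part_hub 0.63 [ 321. -345.    8.]
scene part_hub 0.56 [405. 245.   8.]
scene part_lens 0.63 [560.  28.   2.]
scene part_motor 0.6 [ 357. -162.    2.]
scene hood_bar 0.56 [714. -14. 280.]
scene pointer 0.68 [446. 429.  60.]
```

View pics/d7.png

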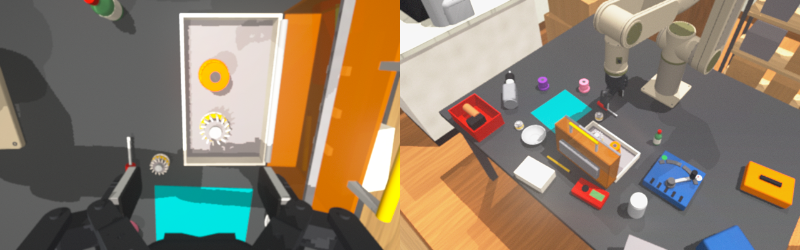

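Both parts stand in the tray (fan px (214,130), hub (213,75) in the left half), the mat is empty and the hood is open. Next I lower the hood.

>>> send_rows(steps=[[[0,0,1.6],[0,0,0]],[[1.5,0,1.6],[0,0,0]],[[3,0,1.6],[0,0,0]],[[4.5,-0.05,1.6],[0,0,0]],[[6.1,-0.08,1.6],[0,0,0]],[[6.1,-0.08,1.6],[0,0,0]],[[6.1,-0.08,1.6],[0,0,0]]], fingers=0.5)

```text
time: 39.38
tool_pos: [702.1, -4.2, 315.6]
tcp_rot: [-179.9, -0.0, 88.5]
ft_force: [-0.5, -0.2, 0.5]
finger_gap: 42.7
grip_force: 0.0
```

>>> send_rows(steps=[[[0.05,-0.03,-0.7],[0,0,0]],[[0.05,-0.03,-1.4],[0,0,0]],[[0.05,-0.03,-2.1],[0,0,0]],[[0.05,-0.03,-2.65],[0,0,0]],[[0.05,-0.03,-2.65],[0,0,0]],[[0.05,-0.03,-2.65],[0,0,0]]])

```text
time: 40.12
tool_pos: [704.1, -5.1, 238.2]
tcp_rot: [179.9, 0.0, 88.5]
ft_force: [0.1, -1.1, 1.2]
finger_gap: 43.0
grip_force: 0.0
```

>>> send_rows(steps=[[[0,0,0],[0,0,0]],[[0,0,0],[0,0,0]],[[0,0,0],[0,0,0]],[[0,0,0],[0,0,0]],[[0,0,0],[0,0,0]],[[0,0,0],[0,0,0]]], fingers=1, squeeze=30)

```text
time: 40.88
tool_pos: [704.2, -5.1, 237.6]
tcp_rot: [179.9, 0.0, 88.5]
ft_force: [-2.4, 0.1, 5.5]
finger_gap: 10.5
grip_force: 29.4
```

>>> send_rows(steps=[[[-0.4,0.01,0.05],[0,0,0]],[[-0.8,0.02,0.09],[0,0,0]],[[-1.2,0.03,0.1],[0,0,0]],[[-1.8,0.05,0.08],[0,0,0]],[[-2.41,0.06,0.02],[0,0,0]],[[-3.0,0.08,-0.09],[0,0,0]],[[-3.59,0.09,-0.24],[0,0,0]],[[-4.16,0.11,-0.43],[0,0,0]],[[-4.71,0.12,-0.67],[0,0,0]],[[-5.25,0.14,-0.95],[0,0,0]]])

```text
time: 42.12
tool_pos: [546.5, -0.9, 208.2]
tcp_rot: [179.9, 0.0, 88.5]
ft_force: [2.4, -0.2, -2.9]
finger_gap: 10.4
grip_force: 30.7
```

>>> send_rows(steps=[[[-0.51,0.01,-0.31],[0,0,0]],[[-0.99,0.02,-0.66],[0,0,0]],[[-1.46,0.03,-1.06],[0,0,0]],[[-1.88,0.05,-1.48],[0,0,0]],[[-2.28,0.06,-1.94],[0,0,0]],[[-2.65,0.07,-2.42],[0,0,0]],[[-2.97,0.08,-2.93],[0,0,0]],[[-3.25,0.08,-3.4],[0,0,0]],[[-3.42,0.09,-3.75],[0,0,0]],[[-3.5,0.09,-4.01],[0,0,0]]])

```text
time: 43.38
tool_pos: [441.1, 1.9, 87.1]
tcp_rot: [180.0, -0.0, 88.5]
ft_force: [-1.1, 0.1, -0.5]
finger_gap: 10.5
grip_force: 30.4
```

>>> send_rows(steps=[[[-0.05,0,-0.13],[0,0,0]],[[-0.1,0,-0.26],[0,0,0]],[[-0.14,0,-0.38],[0,0,0]],[[-0.18,0,-0.5],[0,0,0]],[[-0.22,0,-0.63],[0,0,0]],[[-0.26,0,-0.76],[0,0,0]],[[-0.29,0,-0.85],[0,0,0]],[[-0.32,0.01,-0.95],[0,0,0]],[[-0.34,0.01,-1.05],[0,0,0]],[[-0.35,0.01,-1.1],[0,0,0]]])

```text
time: 44.62
tool_pos: [431.0, 2.1, 55.1]
tcp_rot: [180.0, 0.0, 88.5]
ft_force: [-3.4, 4.0, 12.2]
finger_gap: 10.8
grip_force: 31.2
```

>>> send_rows(steps=[[[0,0,-0.03],[0,0,0]],[[-0.01,0,-0.06],[0,0,0]],[[-0.01,0,-0.09],[0,0,0]],[[-0.01,0,-0.09],[0,0,0]]])

```text
time: 45.12
tool_pos: [431.1, 2.0, 54.7]
tcp_rot: [180.0, 0.0, 88.5]
ft_force: [-13.3, 5.3, 28.0]
finger_gap: 10.7
grip_force: 32.8
```

Hood shut with firm contact. Release and go to the lever.

>>> send_rows(steps=[[[0,0,0.08],[0,0,0]],[[0,0,0.08],[0,0,0]]])

```text
time: 45.38
tool_pos: [431.0, 2.0, 55.0]
tcp_rot: [179.9, 0.0, 88.5]
ft_force: [-0.5, 3.3, 6.7]
finger_gap: 10.7
grip_force: 30.8
```

>>> send_rows(steps=[[[0,0,0],[0,0,0]],[[0,0,0],[0,0,0]],[[0,0,0],[0,0,0]],[[0,0,0],[0,0,0]],[[0,0,1.5],[0,0,0]],[[0,0,3],[0,0,0]],[[0,0,5],[0,0,0]],[[0,0,5],[0,0,0]],[[0,0,5],[0,0,0]]], fingers=0.4)

```text
time: 46.5
tool_pos: [430.6, 2.1, 204.1]
tcp_rot: [180.0, 0.0, 88.5]
ft_force: [-0.5, -0.5, -0.7]
finger_gap: 51.2
grip_force: 0.0
```

>>> send_rows(steps=[[[0.2,2,0],[0,0,0.1]],[[0.4,4,0],[0,0,0.25]],[[0.6,6,0],[0,0,0.4]],[[0.8,8,0],[0,0,0.55]],[[1,10,0],[0,0,0.7]],[[1.17,12,0],[0,0,0.85]],[[1.17,13.4,0],[0,0,0.887]],[[1.17,13.4,0],[0,0,0.887]],[[1.17,13.4,0],[0,0,0.887]],[[1.17,13.4,0],[0,0,0.887]]])

```text
time: 47.75
tool_pos: [465.6, 402.8, 203.7]
tcp_rot: [-179.9, -0.0, 139.2]
ft_force: [-0.3, -0.7, -0.2]
finger_gap: 51.3
grip_force: 0.0
```

```bash
python3 b.py w8 knob=90 pointer=60 mark_white=45
python3 - <<'E'
from h import *
for c in ("top","scene"):
  s=snapshot(c)
  for n,z in dict(hood_bar=95,knob=90).items():
    for r in finder.pinpoint(n,c)[:2]: print(c,n,round(r["confidence"],2),at(s,np.array(r["at"])*[640,400],z).round())
E
```

```text
[465.8 402.9 204.1] [-180.     0.   139.2] [ 36.  10.  83.  -0.  88. -13.]
knob 0.64 [319. 187.] [463.9 402.5  90. ]
pointer 0.97 [316. 138.] [432.2 426.7  60. ]
mark_white 0.65 [316. 134.] [430.4 427.2  45. ]
top hood_bar 0.59 [430.   2.  95.]
top knob 0.9 [465. 414.  90.]
top knob 0.34 [698. 276.  90.]
scene hood_bar 0.82 [433.  -4.  95.]
scene knob 0.68 [466. 411.  90.]
scene knob 0.28 [630.  35.  90.]
```

>>> send_rows(steps=[[[0,0,-1.5],[0,0,0]],[[0,0,-3],[0,0,0]],[[0,0,-4.3],[0,0,0]],[[0,0,-5],[0,0,0]],[[0,0,-5],[0,0,0]],[[0,0,-5],[0,0,0]]])

```text
time: 49.0
tool_pos: [466.9, 405.0, 56.5]
tcp_rot: [179.8, 0.0, 139.3]
ft_force: [-0.1, -0.2, -0.1]
finger_gap: 51.1
grip_force: 0.0
```

>>> send_rows(steps=[[[0,0,0],[0,0,0]],[[0,0,0],[0,0,0]],[[0,0,0],[0,0,0]],[[0,0,0],[0,0,0]],[[0,0,0],[0,0,0]]], fingers=0.75, squeeze=30)

```text
time: 49.62
tool_pos: [466.2, 404.5, 56.7]
tcp_rot: [179.9, 0.0, 139.3]
ft_force: [-4.3, -3.4, 7.9]
finger_gap: 24.8
grip_force: 29.2
```

>>> send_rows(steps=[[[-0.25,-0.36,0],[0,0,0.13]],[[-0.49,-0.88,0],[0,0,0.31]],[[-0.63,-1.43,0],[0,0,0.48]],[[-0.68,-2.0,0],[0,0,0.66]],[[-0.63,-2.56,0],[0,0,0.83]],[[-0.49,-3.11,0],[0,0,1.01]],[[-0.25,-3.63,0],[0,0,1.18]],[[-0.03,-3.96,0],[0,0,1.3]],[[0.21,-4.25,0],[0,0,1.41]],[[0.21,-4.25,0],[0,0,1.41]]])

```text
time: 50.88
tool_pos: [473.3, 278.2, 56.7]
tcp_rot: [179.9, 0.2, -139.8]
ft_force: [-3.2, 5.1, 5.8]
finger_gap: 25.1
grip_force: 31.2
```

>>> send_rows(steps=[[[0,0,0],[0,0,0]],[[0,0,0],[0,0,0]],[[0,0,0],[0,0,0]]])

```text
time: 51.25
tool_pos: [473.0, 278.5, 56.7]
tcp_rot: [180.0, 0.2, -139.8]
ft_force: [-2.8, 4.4, 4.3]
finger_gap: 25.0
grip_force: 31.2
```

>>> send_rows(steps=[[[0,0,0],[0,0,0]],[[0,0,0],[0,0,0]],[[0,0,0],[0,0,0]],[[0,0,0],[0,0,0]],[[0,0,2],[0,0,0]],[[0,0,4],[0,0,0]],[[0,0,5],[0,0,0]],[[0,0,5],[0,0,0]],[[0,0,5],[0,0,0]]], fingers=0.4)

```text
time: 52.38
tool_pos: [471.5, 276.3, 203.2]
tcp_rot: [180.0, -0.1, -139.9]
ft_force: [-0.3, -0.8, -1.1]
finger_gap: 51.5
grip_force: 0.0
```

```bash
python3 b.py w9 knob=90 pointer=60 mark_white=45 mark_green=45
python3 - <<'E'
from h import *
s=snapshot("scene");a=cv2.imread("pics/w9.png")[:,:,::-1]
save({"img":np.hstack([cv2.resize(a,(400,250)),cv2.resize(s["img"][100:350,150:550],(400,250))])},"d9")
E
```

```text
[471.1 276.2 202.5] [ 180.    -0.2 -139.9] [  25.   -1.   94.   -0.   87. -105.]
knob 0.93 [323. 189.] [469.4 278.6  90. ]
pointer 0.83 [322. 139.] [438.6 252.3  60. ]
pointer 0.54 [305.  17.] [370.  174.6  60. ]
mark_white 0.89 [445. 237.] [434.3 425.1  45. ]
mark_green 0.88 [321. 139.] [440.5 252.4  45. ]
```

View pics/d9.png

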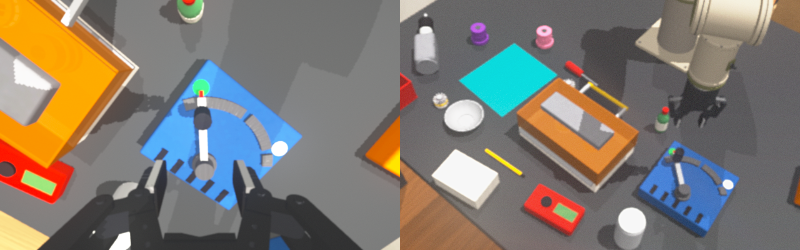

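The pointer is on the green disc (px 202,90), the hood is shut and the mat is empty. Handing in.

```bash
python3 -c "
from bench import order
print(order.hand_in())"
```

```text
the job is handed in; nothing more can be done
None
```

The job is done and handed in, at about 52 s on the robot's clock. The lever went to the white notch (off), the hood was opened, the fan wheel and orange hub were stood upright in the tray, the hood was lowered shut, and the lever was thrown to the green notch. The lens barrel and motor were not on the mat.

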